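Snap the vent silencer into the air coupler

ROBOT

A 6-joint arm with a two-finger parallel gripper is mounted at the origin on a cart in front of the work surface, level with it; the furniture and walls round the work are solid. World frame = base frame: x ahead of the robot, y to its left, z up, the work surface at z = 0. Lengths are in m, angles in degrees, forces in N, time in s.
With the tool pointing down it reaches from about 0.375 to 0.9 m from the base axis. Payload 3.1 kg.
Tool frame: the origin (TCP) lies between the finger pads; the fingertips stand 22 mm ahead of it and the grasp point (between the pads) lies 3 mm ahead of it; z points along the fingers, y is the line along which they close (so a half turn about z gives the same grasp; the last joint's range is limited). The gripper opens to 87 mm and grips with 3 to 60 N. Pads are 19 mm wide; open, the fingers measure 117 mm over their backs; the gripper's body (75 mm by 190 mm) begins 51 mm behind the grasp point.
Start: joints at [59.158, 30.224, 82.088, -0, 67.689, -10.227], TCP at [0.22, 0.585, 0.245] pointing down, gripper open.
Joint ranges: [-176.69, 176.69], [-43.24, 126.21], [12.49, 139.97], [-82, 262], [0, 151.66], [-163.58, 163.58]. Speed limits (degrees/s): [159.86, 159.86, 180, 180, 180, 180].

INTERFACE

Orientations are given as a 3x3 rotation matrix whose columns are the frame's x, y, z axes.
In Python, from rig import bot, capture, search_frame, outline_of, spot_point gives the robot as it stands.
- The arm moves only by the tool jog_arm, never from a script. Its argument "rows" is text: rows parted by semicolons, each of 7 numbers parted by spaces: the opening, from 0 (shut) to 1 (fully open), then the shift along the tool's x, y, z as a fraction of full scale, then the turn, a rotation vector about the tool's x, y, z as a fraction of full scale. A call has 1 to 20 rows; each row is the pose to reach, as a shift and turn from the pose commanded when the call began, along the tool's axes at that moment; what a row does not reach only later rows make up. Full scale, the value 1, is 0.5 m for a shift and pi/4 rad for a turn. A row lasts 1/12 s, in which the tool goes at most 41.7 mm and 7.16 degrees, less where a joint would pass 70% of its speed; a pose out of reach is approached as far as the arm can. A call with a number of a shift or a turn outside -1 to 1 is refused whole. A call with a gripper value outside its range is refused whole. The fingers move at their own pace and stop on an object; the grip force is fixed at half the most. Time passes only in rows, so rows that repeat a pose let the fingers close. It gives the time, the measured TCP pose, the force, the opening and the grip force at its end, in the units of the state.
- bot.read_state(): the state, without advancing time (a new reading comes with each control period).
- capture(name): name is "scene" or "side" or "wrist"; returns a dict with "pixels" (400x640x3 uint8, red, green, blue), "fx", "fy", "cx", "cy" (pixels), "R" (3x3) and "t" (3): a world point X has camera coordinates R X + t; the wrist camera has in their place "mount" (4x4, takes a point from camera to tool coordinates, whose origin is the TCP and whose axes are the flange's). Camera axes: x right, y down, z forward; pixel columns grow to the right and rows downward; lengths in m; the calibration is good to about 2 mm. A picture is of the moment at which its call begins: read the wrist's pose just before it. There is no depth.
- bot.hand_in(): hands the job in; it is judged then, once.
Trained networks look in a picture, given as the dict that the camera call returned (one of the last four; its "shot" number tells which), for a name from the list of things; names that differ only in an ending like _2 or _b are one class to them, and where a whole thing is asked for, a point or a joint stands for the part that bears it (a point fixed in the world has none). Each returns a list of dicts, best first, with "conf" (0 to 1); they miss things now and then, are a little off and sometimes report something else, mostly with a low value. They report only what shows in the picture. A call takes as long as a camera call.
- search_frame(label, picture): "point" ([x, y, z] in m, in world coordinates, good to about 4 mm: the middle of the surface that is visible of it).
- outline_of(label, picture): "region" (400x640 bool, what is visible of it).
- spot_point(label, picture): "point" ([x, y, z] in m, in world coordinates, good to about 4 mm: a listed point, or the origin of a listed thing).
The state is a dict: "time_s": time; "joint_positions": joint angles; "qvel": joint speeds; "tau": joint torques, N m; "position": TCP position; "tcp_rot": TCP orientation; "force": force on the tool from outside, world axes, zero at the start; "moment": the same for the moment, N m; "opening": opening from 0.0 (shut) to 1.0 (fully open); "grasp_force": force on a finger pad.
Only numpy, scipy, OpenCV 4.12 (cv2) and the standard library are available. Lean on these libraries where they do the work, as an engineer would, in place of code of your own. Each camera call takes 0.05 s, during which the arm holds its last target. There are 200 camera calls.

TASK

Get the air coupler ready by drawing its ribbed sleeve down until it stays back by itself, then take the silencer out of its blue parking block and push it gently straight down into the coupler until the sleeve springs forward and locks it. Do not force it, and leave the things round about where they are.

Things in the scene. Friction and masses are not known exactly. Their poses are not given: they have to be found in the camera images.
- coupler: Quick air coupler, mouth up, on a fixed manifold block 84 (x) x 64 (y) x 42 mm high. Origin: centre of its underside, z up. Round a steel tube 28 mm wide slides the sleeve: barrel 38 mm in diameter, 40 mm long, top edge 2 to 12 mm below the mouth when forward, a 46 x 6 mm collar at its foot; over 15 mm of air below. Claws geared to the sleeve shut the bore while it is forward.
- mouth (a point): Centre of the coupler's open mouth, on the rim, 125 mm above the table; z up. Bore 20 mm. With the sleeve caught back the plug locks when its lower end is 22 to 32 mm below here; this depth differs, is not measured and must be felt, or seen by the sleeve jumping forward. A hard stop follows 1.6 mm deeper. On the way a sprung valve and drag resist with 1 to 6 N.
- sleeve (a joint): Travel (m) of the dark ribbed sleeve down the tube. 0: forward (up); grows as it is drawn back (down) against a spring, 2 to 5 N; end stop 0.009. Drawn to 0.008 or more and let go, it stays caught at about 0.005 and shows a red band on the tube until the plug is home; then it springs to 0. How it is shaped: see coupler.
- park: Fixed blue parking block, 56 x 56 x 44 mm high, with one round hole 22 mm wide in the middle of its top, in which the silencer stands at the start. Origin: centre of its underside; z up.
- silencer: Vent silencer, 86 mm long, 120 to 200 g, upright. Origin: centre of its lower end; z along its axis to the head. Steel plug 18 mm in diameter with a groove, 0 to 38 mm; brass hexagon 29 mm over corners, 38 to 44 mm; copper-coloured head 25 mm in diameter, 44 to 86 mm, to hold it by. Pressing it on the coupler with over 16 N harms it.
- oil_bottle: Bystander: small bottle with black cap, 28 mm wide, 66 mm tall. Origin at its foot.
- objective_c: Bystander: silvery microscope objective, 36 mm wide, 62 mm tall. Origin at its foot.
- dial_gauge: Bystander: dial gauge lying flat, 103 x 58 x 20 mm. Origin at its underside.
- tape_1: Bystander: roll of black tape lying flat, 59 mm wide, 19 mm high. Origin at its underside.

How it is judged:
By the outcome, as a careful person would: the job done as asked, in the order asked, and still so for the second after the job is handed in, with the robot touching nothing.
It also fails if it takes over 72 s, if anything falls off the work surface, if the arm or the gripper's body presses on something with over 40 N, if the wrist force passes 120 N, or if a joint passes its speed limit or range.

## Working session

There is one attempt and no reset: what is moved stays moved. The work goes in short steps, Python scripts to look and compute and a tool call to move; the robot and the scene stay as the last step left them, time stands still between calls to the robot, and variables do not carry over. Pictures are saved under pics/ and viewed, at most 10 in all, crops included, and the job is handed in when it is done.

Besides the shell and the picture viewer there is one more tool, called after "Emit:" as name(argument=value, ...) on one line, values as JSON. jog_arm: Moves the arm, as the interface text tells. Its arguments: {"type":"object","properties":{"rows":{"type":"string"}},"required":["rows"]}

```bash
mkdir -p pics
cat > h.py <<'E'
import numpy as np, cv2
from rig import bot, capture, search_frame, outline_of, spot_point
def save(p,n): cv2.imwrite('pics/'+n, p["pixels"][:,:,::-1])
E
python3 - <<'E'
from h import *
np.set_printoptions(precision=4,suppress=True)
s=bot.read_state();print(s["time_s"],s["position"],s["tcp_rot"],s["force"],s["opening"])
ps=[]
for c in ("scene","side"):
    p=capture(c);save(p,c+'0.png');ps.append(p["pixels"])
    for l in ("mouth","coupler","park","silencer","oil_bottle","objective_c","dial_gauge","tape_1"):
        r=spot_point(l,p)
        print(c,l,[(np.round(q["point"],4).tolist(),round(q["conf"],2)) for q in r[:2]])
    if c=="scene" or 1: print(p.get("R"),p.get("t"),p["fx"],p["cx"],p["cy"])
cv2.imwrite('pics/both.png',cv2.resize(np.vstack(ps),(480*1,600))[:,:,::-1])
E
```

```text
0.0 [0.2197 0.5844 0.2436] [[-0.936   0.3521 -0.0011]
 [ 0.3521  0.936  -0.0019]
 [ 0.0004 -0.0022 -1.    ]] [-0.6812  0.7151  0.7832] 0.9975961414390432
scene mouth [([0.5185, 0.0136, 0.1259], 0.72)]
scene coupler [([0.5148, 0.0123, -0.0003], 0.92), ([0.4341, -0.111, 0.0031], 0.32)]
scene park [([0.4932, -0.1972, 0.0001], 0.96)]
scene silencer [([0.4983, -0.1994, 0.0048], 0.61)]
scene oil_bottle [([0.6841, -0.1053, 0.0001], 0.82)]
scene objective_c [([0.6854, 0.0093, -0.0031], 0.9)]
scene dial_gauge [([0.6838, -0.2379, -0.0011], 0.75)]
scene tape_1 [([0.4358, -0.1094, 0.0017], 0.98)]
[[ 0.6917 -0.722   0.0151]
 [-0.4218 -0.4209 -0.8031]
 [ 0.5862  0.5491 -0.5957]] [-0.4876  0.2845  0.7336] 507.62243014021385 314.757006920277 203.48897624394544
side mouth [([0.5175, 0.012, 0.1246], 0.97)]
side coupler [([0.5156, 0.0145, 0.0006], 0.79)]
side park [([0.4973, -0.1983, 0.0003], 0.67)]
side silencer []
side oil_bottle [([0.6846, -0.109, -0.003], 0.8)]
side objective_c [([0.6868, 0.0071, 0.003], 0.57)]
side dial_gauge [([0.6841, -0.2366, -0.0053], 0.93)]
side tape_1 [([0.4367, -0.1022, -0.0018], 0.68)]
[[ 0.823  -0.5679 -0.012 ]
 [-0.2206 -0.3001 -0.9281]
 [ 0.5234  0.7665 -0.3722]] [-0.5394  0.1726  0.6694] 367.6145588236043 322.07382370270005 206.42601717245932
```

View pics/scene0.png

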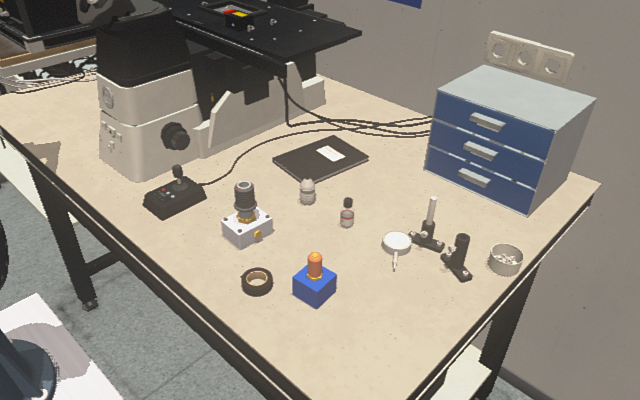

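View pics/side0.png

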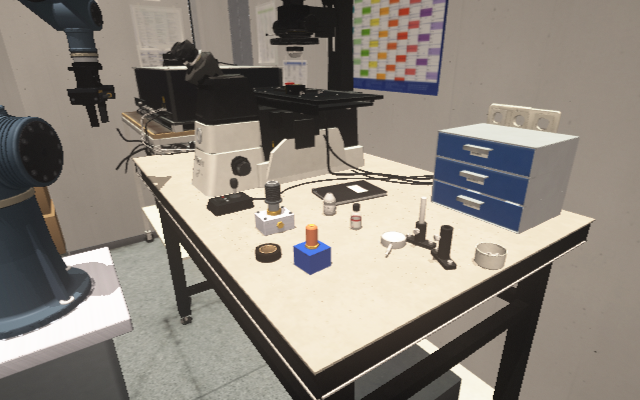

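Both views show the coupler around scene (246,215), the silencer in the blue block (315,275), tape at (257,280), and the microscope on the left with its lower front corner at about (137,178). I'll check the ground positions of the microscope and control box before routing past them.

Run:
```python
from h import *
p=capture("scene")
R,t=p["R"],p["t"];C=-R.T@t
for u,v in [(137,178),(100,160),(160,216),(145,205),(206,190),(220,150),(325,103)]:
    d=R.T@np.array([(u-p["cx"])/p["fx"],(v-p["cy"])/p["fy"],1]);print((u,v),np.round(C-d*C[2]/d[2],3))
w=capture("wrist");print(w["mount"],w["fx"],w["cx"],w["cy"])
```

```text
(137, 178) [0.465 0.353 0.   ]
(100, 160) [0.443 0.489 0.   ]
(160, 216) [0.423 0.188 0.   ]
(145, 205) [0.422 0.245 0.   ]
(206, 190) [0.55  0.198 0.   ]
(220, 150) [0.684 0.318 0.   ]
(325, 103) [1.081 0.317 0.   ]
[[-7.69214259e-05 -9.62983688e-01 -2.69559662e-01  7.40598769e-02]
 [ 9.99999981e-01 -1.22538650e-04  1.52401500e-04  1.11358881e-03]
 [-1.79791635e-04 -2.69559645e-01  9.62983679e-01 -1.39330413e-01]
 [ 0.00000000e+00  0.00000000e+00  0.00000000e+00  1.00000000e+00]] 311.9596854058584 320.6321546328417 202.2417509531298
```

Emit:
jog_arm(rows="1 -0.428 -0.512 0 0 0 -0.1;1 -0.428 -0.512 0 0 0 -0.2;1 -0.428 -0.512 0 0 0 -0.3;1 -0.428 -0.512 0 0 0 -0.4;1 -0.428 -0.512 0 0 0 -0.458;1 -0.428 -0.512 0 0 0 -0.458;1 -0.428 -0.512 0 0 0 -0.458;1 -0.428 -0.512 0 0 0 -0.458;1 -0.428 -0.512 0 0 0 -0.458;1 -0.957 -0.862 0.04 0 0 -0.458;1 -0.957 -0.862 0.04 0 0 -0.458;1 -0.957 -0.862 0.04 0 0 -0.458;1 -0.957 -0.862 0.04 0 0 -0.458;1 -0.957 -0.862 0.04 0 0 -0.458;1 -0.957 -0.862 0.04 0 0 -0.458;1 -0.957 -0.862 0.04 0 0 -0.458;1 -0.957 -0.862 0.04 0 0 -0.458;1 -0.957 -0.862 0.04 0 0 -0.458;1 -0.957 -0.862 0.04 0 0 -0.458;1 -0.957 -0.862 0.04 0 0 -0.458")

```text
time_s: 2.67
position: [0.5154, 0.0138, 0.2243]
tcp_rot: [[-1.0, 0.0, -0.002], [0.0, 1.0, 0.001], [0.002, 0.001, -1.0]]
force: [0.7, -0.3, 0.0]
opening: 0.996
grasp_force: 0.0
```

```bash
cat >> h.py <<'E'
def rays(pix,w,s):
    M=w["mount"];d=M[:3,:3]@np.array([(pix[0]-w["cx"])/w["fx"],(pix[1]-w["cy"])/w["fy"],1])
    R=np.array(s["tcp_rot"]);return np.array(s["position"])+R@M[:3,3],R@d
def atz(pix,w,s,z):
    C,d=rays(pix,w,s);return C+d*(z-C[2])/d[2]
E
python3 - <<'E'
from h import *
s=bot.read_state();w=capture("wrist");save(w,"w1.png")
for l in ("mouth","coupler"):print(l,[(np.round(q["point"],4).tolist(),round(q["conf"],2)) for q in spot_point(l,w)[:2]])
for c in ("scene","side"):
    p=capture(c);print(c,[(np.round(q["point"],4).tolist(),round(q["conf"],2)) for q in spot_point("mouth",p)[:1]+spot_point("silencer",p)[:1]+spot_point("park",p)[:1]])
E
```

```text
mouth [([0.5171, 0.0185, 0.1211], 0.86), ([0.4942, -0.2004, 0.0073], 0.66)]
coupler [([0.515, 0.014, -0.0014], 0.73), ([0.6798, -0.1114, -0.002], 0.27)]
scene [([0.5154, 0.0129, 0.1268], 0.95), ([0.4958, -0.2027, 0.0069], 0.9), ([0.495, -0.1964, 0.0015], 0.87)]
side [([0.5154, 0.0116, 0.1281], 0.95), ([0.4966, -0.199, -0.0015], 0.89)]
```

View pics/w1.png

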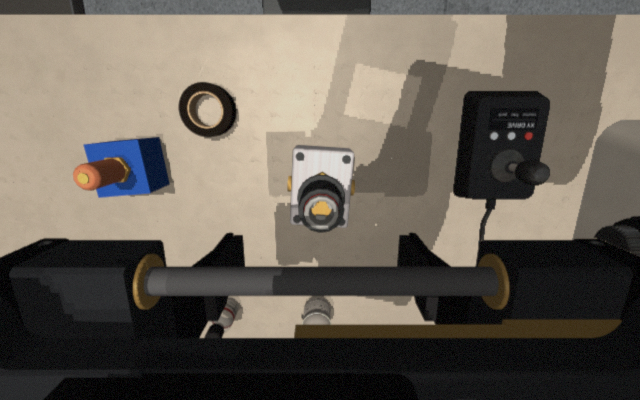

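The wrist view shows the coupler mouth at about (322,208) and the block with silencer at (88,177). I'll zoom in for the rim.

Run:
```python
from h import *
im=cv2.imread('pics/w1.png');c=cv2.resize(im[140:250,275:375],None,fx=5,fy=5,interpolation=cv2.INTER_CUBIC);cv2.imwrite('pics/w1c.png',c)
s=bot.read_state();w=capture("wrist")
for u in [(320,208),(322,207),(324,208),(322,210)]:print(u,atz(u,w,s,.125))
```

```text
(320, 208) [0.5141133  0.01397809 0.125     ]
(322, 207) [0.51327917 0.01557623 0.125     ]
(324, 208) [0.51411301 0.01717665 0.125     ]
(322, 210) [0.51578565 0.01557965 0.125     ]
```

View pics/w1c.png

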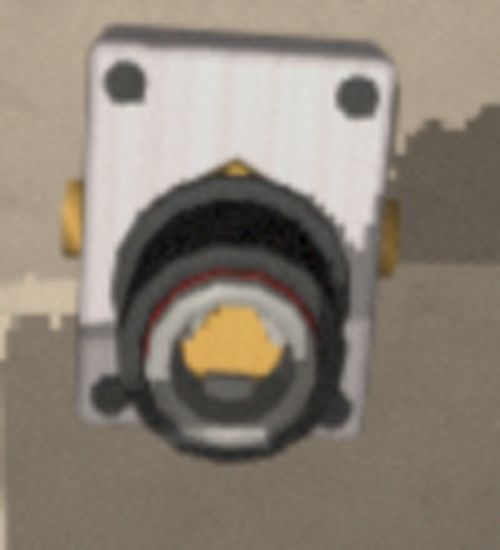

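Emit:
jog_arm(rows="1 -0.003 0 0.08 0 0 0;1 -0.003 0 0.16 0 0 0;1 -0.003 0 0.22 0 0 0;1 -0.003 0 0.244 0 0 0;1 -0.003 0 0.244 0 0 0;1 -0.003 0 0.244 0 0 0;0.6 -0.003 0 0.244 0 0 0;0.55 -0.003 0 0.244 0 0 0;0.5 -0.003 0 0.244 0 0 0;0.5 -0.003 0 0.244 0 0 0")

```text
time_s: 4.1
position: [0.5183, 0.013, 0.1037]
tcp_rot: [[-1.0, -0.0, 0.002], [-0.0, 1.0, -0.0], [-0.002, -0.0, -1.0]]
force: [-0.3, 0.1, -0.1]
opening: 0.783
grasp_force: 0.0
```

Emit:
jog_arm(rows="0.46 0 0 0 0 0 0;0.42 0 0 0 0 0 0;0.4 0 0 0 0 0 0;0.4 0 0 0 0 0 0;0.4 0 0 0 0 0 0")

```text
time_s: 4.52
position: [0.5176, 0.0134, 0.1026]
tcp_rot: [[-1.0, 0.001, -0.0], [0.001, 1.0, 0.001], [0.0, 0.001, -1.0]]
force: [0.2, 6.3, 1.0]
opening: 0.438
grasp_force: 2.9
```

Emit:
jog_arm(rows="0.4 0 0.001 0 0 0 0;0.4 0 0.002 0 0 0 0;0.4 0 0.002 0 0 0 0;0.4 0 0.002 0 0 0 0")

```text
time_s: 4.85
position: [0.5176, 0.014, 0.1026]
tcp_rot: [[-1.0, 0.0, -0.0], [0.0, 1.0, -0.0], [0.0, -0.0, -1.0]]
force: [-0.8, -0.4, 1.1]
opening: 0.419
grasp_force: 30.0
```

Emit:
jog_arm(rows="0.4 0 0 0.003 0 0 0;0.4 0 0 0.006 0 0 0;0.4 0 0 0.009 0 0 0;0.4 0 0 0.012 0 0 0;0.4 0 0 0.015 0 0 0;0.4 0 0 0.018 0 0 0;0.4 0 0 0.0185 0 0 0;0.4 0 0 0.0185 0 0 0;0.4 0 0 0.0185 0 0 0")

```text
time_s: 5.6
position: [0.5176, 0.014, 0.0935]
tcp_rot: [[-1.0, 0.0, 0.0], [0.0, 1.0, -0.0], [-0.0, -0.0, -1.0]]
force: [-1.9, -0.7, 5.7]
opening: 0.42
grasp_force: 30.0
```

Emit:
jog_arm(rows="1 0 0 0 0 0 0;1 0 0 0 0 0 0;1 0 0 0 0 0 0;1 0 0 0 0 0 0;1 0 0 0 0 0 0;1 0 0 -0.06 0 0 0;1 0 0 -0.14 0 0 0;1 0 0 -0.22 0 0 0;1 0 0 -0.26 0 0 0;1 0 0 -0.26 0 0 0;1 0 0 -0.26 0 0 0")

```text
time_s: 6.52
position: [0.5181, 0.0141, 0.2242]
tcp_rot: [[-1.0, -0.0, 0.003], [-0.0, 1.0, -0.0], [-0.003, -0.0, -1.0]]
force: [-0.2, 2.0, -0.5]
opening: 0.997
grasp_force: 0.0
```

Run:
```python
from h import *
np.set_printoptions(precision=4,suppress=True)
s=bot.read_state();print(s["position"]);w=capture("wrist");save(w,"w2.png")
a=w["pixels"][:,:,::-1]
p=capture("scene");b=p["pixels"][165:255,205:290,::-1];save(p,"s2.png")
print(spot_point("silencer",p)[:1],spot_point("park",p)[:1])
print([(q["point"],q["conf"]) for q in spot_point("silencer",w)[:1]+spot_point("park",w)[:1]])
A=cv2.resize(a[130:250,265:375],(440,480),interpolation=cv2.INTER_CUBIC)
B=cv2.resize(b,(360,480),interpolation=cv2.INTER_CUBIC)
cv2.imwrite('pics/w2c.png',np.hstack([A,B]))
```

```text
[0.5181 0.0141 0.2242]
[{'point': [0.4958, -0.2005, 0.0065], 'conf': 0.96}] [{'point': [0.4922, -0.196, 0.0023], 'conf': 0.84}]
[([0.4958, -0.1994, 0.0058], 0.92), ([0.4975, -0.1958, -0.0002], 0.9)]
```

View pics/w2c.png

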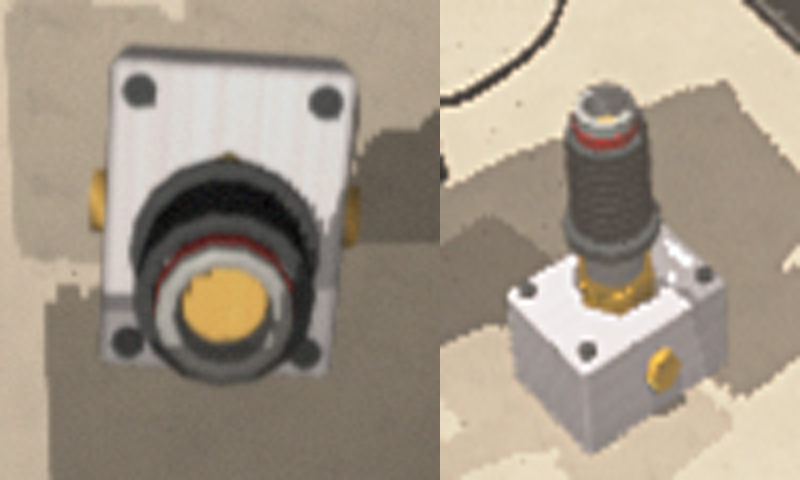

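The red band shows (left crop, around (220,245)) and the bore is open: the sleeve is caught back. Next, above the silencer at the same camera height over its top.

Emit:
jog_arm(rows="1 0.01 -0.08 0 0 0 0;1 0.02 -0.16 0 0 0 0;1 0.03 -0.24 0.01 0 0 0;1 0.04 -0.32 0.03 0 0 0;1 0.044 -0.38 0.05 0 0 0;1 0.044 -0.426 0.066 0 0 0;1 0.044 -0.426 0.066 0 0 0;1 0.044 -0.426 0.066 0 0 0;1 0.044 -0.426 0.066 0 0 0;1 0.044 -0.426 0.066 0 0 0")

```text
time_s: 7.65
position: [0.4954, -0.1975, 0.1902]
tcp_rot: [[-1.0, -0.001, -0.001], [-0.001, 1.0, 0.001], [0.001, 0.001, -1.0]]
force: [0.8, 0.5, -0.1]
opening: 1.0
grasp_force: 0.0
```

Run:
```python
from h import *
np.set_printoptions(precision=4,suppress=True)
s=bot.read_state();print(s["position"],s["tcp_rot"]);w=capture("wrist");save(w,"w3.png")
print([(q["point"],q["conf"]) for q in spot_point("silencer",w)[:1]])
o=outline_of("silencer",w)[0]["region"];ys,xs=np.where(o);print(xs.min(),xs.max(),ys.min(),ys.max())
a=w["pixels"][:,:,::-1]
A=cv2.resize(a[130:250,265:375],(550,600),interpolation=cv2.INTER_CUBIC)
cv2.imwrite('pics/w3c.png',A)
```

```text
[ 0.4954 -0.1975  0.1902] [[-1.     -0.0012 -0.0007]
 [-0.0012  1.      0.0009]
 [ 0.0007  0.0009 -1.    ]]
[([0.4969, -0.2033, 0.0086], 0.94)]
306 336 183 223
```

View pics/w3c.png

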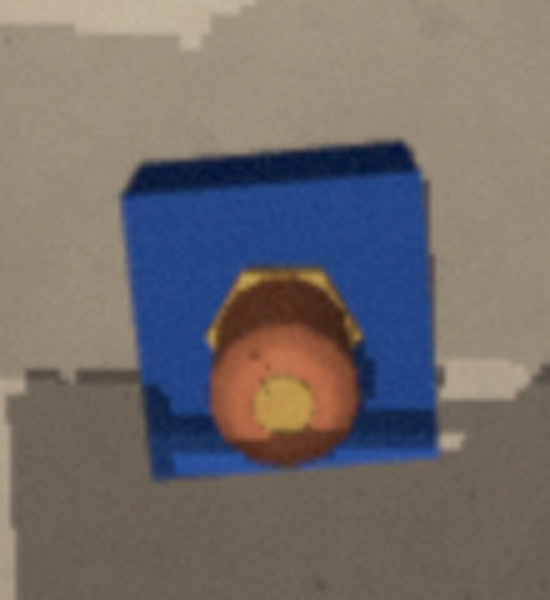

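The head's gold top disc is centred near full-image pixel (321.3,210.4), and the head is under the gripper.

Run:
```python
from h import *
np.set_printoptions(precision=4,suppress=True)
w=capture("wrist");ss=[bot.read_state()]
for i in range(3): w=capture("wrist");ss.append(bot.read_state())
for s in ss: print(s["position"],np.array(s["tcp_rot"])[:,2])
I=np.diag([-1.,1,-1])
def at(pos,u,z,R=I): return atz(u,w,{"position":pos,"tcp_rot":R},z)
m1=[[-1,0,-.002],[0,1,.001],[.002,.001,-1]];m2=[[-1,0,.003],[0,1,0],[-.003,0,-1]]
for R in(I,m1):print("m1",at([.5154,.0138,.2243],(321,212.3),.125,np.array(R)))
for R in(I,m2):print("m2",at([.5181,.0141,.2242],(320.9,208.4),.125,np.array(R)))
for z in(.09,.094):print("head",at([.4954,-.1975,.1902],(321.3,210.4),z),at(ss[0]["position"],(321.3,210.4),z,np.array(ss[0]["tcp_rot"])))
```

```text
[ 0.4959 -0.1979  0.1907] [ 0.0004 -0.0002 -1.    ]
[ 0.4958 -0.198   0.1907] [ 0.0005 -0.0002 -1.    ]
[ 0.4958 -0.1982  0.1906] [ 0.0004 -0.0003 -1.    ]
[ 0.4958 -0.1984  0.1906] [ 0.0003 -0.0002 -1.    ]
m1 [0.5169 0.0153 0.125 ]
m1 [0.5167 0.0154 0.125 ]
m2 [0.5163 0.0155 0.125 ]
m2 [0.5166 0.0155 0.125 ]
head [ 0.4956 -0.1958  0.09  ] [ 0.4963 -0.1962  0.09  ]
head [ 0.4944 -0.1958  0.094 ] [ 0.495  -0.1962  0.094 ]
```

Emit:
jog_arm(rows="1 0 0.001 0.07 0 0 0;1 0 0.001 0.14 0 0 0;1 0 0.001 0.2 0 0 0;0.7 0 0.001 0.227 0 0 0;0.5 0 0.001 0.227 0 0 0;0.4 0 0.001 0.227 0 0 0;0.35 0 0.001 0.227 0 0 0;0.3 0 0.001 0.227 0 0 0;0.2 0 0.001 0.227 0 0 0;0.2 0 0.001 0.227 0 0 0;0.2 0 0.001 0.227 0 0 0;0.2 0 0.001 0.227 0 0 0;0.2 0 0.001 0.227 0 0 0")

```text
time_s: 9.08
position: [0.4957, -0.1984, 0.0771]
tcp_rot: [[-1.0, 0.0, 0.0], [0.0, 1.0, -0.0], [-0.0, -0.0, -1.0]]
force: [0.1, 0.3, 0.6]
opening: 0.325
grasp_force: 0.0
```

Emit:
jog_arm(rows="0.2 0 0 0 0 0 0;0.2 0 0 0 0 0 0;0.2 0 0 0 0 0 0;0.2 0 0 0 0 0 0;0.2 0 0 0 0 0 0")

```text
time_s: 9.5
position: [0.4956, -0.1982, 0.0769]
tcp_rot: [[-1.0, 0.0, -0.0], [0.0, 1.0, 0.0], [0.0, 0.0, -1.0]]
force: [-1.0, 1.6, 3.9]
opening: 0.272
grasp_force: 30.0
```

Emit:
jog_arm(rows="0.2 0 0 -0.02 0 0 0;0.2 0 0 -0.05 0 0 0;0.2 0 0 -0.1 0 0 0;0.2 0 0 -0.16 0 0 0;0.2 0 0 -0.22 0 0 0;0.2 0 0 -0.27 0 0 0;0.2 0 0 -0.29 0 0 0;0.2 0 0.06 -0.29 0 0 0;0.2 -0.01 0.12 -0.29 0 0 0;0.2 -0.02 0.18 -0.29 0 0 0;0.2 -0.03 0.24 -0.29 0 0 0;0.2 -0.04 0.3 -0.29 0 0 0;0.2 -0.043 0.36 -0.29 0 0 0;0.2 -0.043 0.4 -0.29 0 0 0;0.2 -0.043 0.424 -0.29 0 0 0;0.2 -0.043 0.424 -0.29 0 0 0;0.2 -0.043 0.424 -0.28 0 0 0;0.2 -0.043 0.424 -0.28 0 0 0;0.2 -0.043 0.424 -0.28 0 0 0;0.2 -0.043 0.424 -0.28 0 0 0")

```text
time_s: 11.17
position: [0.5172, 0.0123, 0.2166]
tcp_rot: [[-1.0, 0.002, -0.0], [0.002, 1.0, -0.0], [0.0, -0.0, -1.0]]
force: [0.0, -0.5, -2.0]
opening: 0.276
grasp_force: 30.0
```

Run:
```python
from h import *
np.set_printoptions(precision=4,suppress=True)
for i in range(6): w=capture("wrist")
s=bot.read_state();print(s["position"],s["tcp_rot"],s["force"],s["grasp_force"],s["opening"])
T=[]
for c in("scene","side"):
    p=capture(c);save(p,c+"4.png")
    print(c,[(q["point"],q["conf"]) for q in spot_point("silencer",p)[:1]+spot_point("mouth",p)[:1]])
    X=p["R"]@np.array([.517,.014,.14])+p["t"];u=int(p["fx"]*X[0]/X[2]+p["cx"]);v=int(p["fy"]*X[1]/X[2]+p["cy"]);print(u,v,X[2])
    T.append(cv2.resize(p["pixels"][v-50:v+50,u-33:u+33,::-1],(396,600),interpolation=cv2.INTER_CUBIC))
cv2.imwrite('pics/c4.png',np.hstack(T))
```

```text
[0.5172 0.0133 0.2169] [[-1.      0.0006  0.0002]
 [ 0.0006  1.     -0.0001]
 [-0.0002 -0.0001 -1.    ]] [ 0.1461 -0.139  -1.7146] 29.98938575066859 0.27829758158968876
scene [([0.5187, 0.009, 0.1464], 0.7), ([0.5164, 0.0141, 0.1259], 0.95)]
241 176 0.9609716292238784
side [([0.5204, 0.0145, 0.1405], 0.61), ([0.5187, 0.0102, 0.1279], 0.65)]
271 175 0.8986335326234464
```

View pics/c4.png

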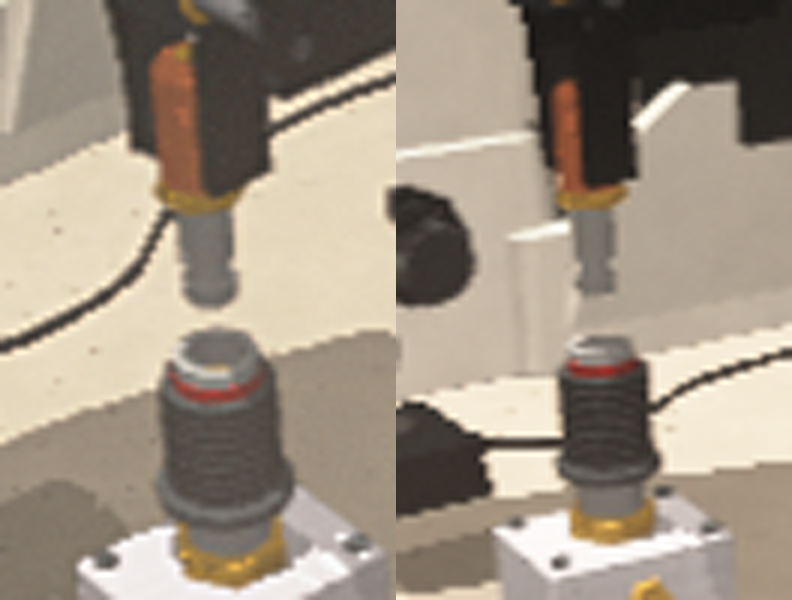

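The plug hangs upright over the mouth in both views, offset by about half a pixel at most; I'll measure edges sub-pixel.

```bash
cat > ed.py <<'E'
from h import *
def centre(g,v,u0,hw,tol):
    r=cv2.GaussianBlur(g,(1,3),0)[v].astype(float); d=np.abs(np.gradient(r)); e=[]
    for x in (u0-hw,u0+hw):
        a=int(round(x-tol)); seg=d[a:a+int(2*tol)+1]; k=a+int(seg.argmax())
        ww=d[k-1:k+2]; e.append((np.arange(k-1,k+2)*ww).sum()/ww.sum())
    return (e[0]+e[1])/2,e[1]-e[0]
def run(p,pos,zs,rad,tol=3):
    g=p["pixels"].astype(np.float32).mean(2); out=[]
    for z in zs:
        X=p["R"]@np.array([pos[0],pos[1],z])+p["t"];u=p["fx"]*X[0]/X[2]+p["cx"];v=p["fy"]*X[1]/X[2]+p["cy"]
        c,wd=centre(g,int(round(v)),u,rad*p["fx"]/X[2],tol); out.append(((c-u)*X[2]/p["fx"]*1e3,wd*X[2]/p["fx"]*1e3))
    return np.array(out)
E
python3 - <<'E'
from ed import *
np.set_printoptions(precision=2,suppress=True)
for c in("scene","side"):
    p=capture(c);R=p["R"]
    print(c,"plug\n",run(p,(.517,.014),np.arange(.152,.178,.003),.009).T)
    print("sleeve\n",run(p,(.517,.014),np.arange(.08,.11,.003),.019).T)
    print("collar\n",run(p,(.517,.014),[.066,.068,.07,.072],.023).T)
E
```

```text
scene plug
 [[ 1.66  1.27 -2.66 -2.25  1.29 -0.53 -2.17 -0.95 -0.47]
 [16.53 15.81 25.42 25.04 17.52 21.34 24.56 22.4  22.37]]
sleeve
 [[ 1.86  1.61  1.46  1.46  1.18  1.22  1.39  1.41  1.33  1.45]
 [39.73 38.64 38.14 38.08 38.79 39.12 38.89 38.74 39.02 38.33]]
collar
 [[ 0.71  3.43  3.56  2.94]
 [46.32 41.38 41.33 43.14]]
side plug
 [[-0.82 -0.41 -1.22 -1.06 -0.74 -0.58 -0.61 -0.79 -0.55]
 [15.36 14.03 13.1  16.43 16.98 17.11 17.49 17.92 17.1 ]]
sleeve
 [[-0.72 -0.82 -0.82 -0.76 -0.64  1.77  3.33 -0.69 -0.58 -0.81]
 [37.66 37.34 37.29 37.24 37.4  42.45 45.43 37.06 37.64 38.45]]
collar
 [[-2.29 -0.95 -0.85 -0.64]
 [38.54 43.99 44.52 44.26]]
```

Emit:
jog_arm(rows="0.2 -0.001 0.001 0.01 0 0 0;0.2 -0.001 0.001 0.02 0 0 0;0.2 -0.001 0.001 0.03 0 0 0;0.2 -0.001 0.001 0.036 0 0 0;0.2 -0.001 0.001 0.036 0 0 0;0.2 -0.001 0.001 0.036 0 0 0;0.2 -0.001 0.001 0.036 0 0 0;0.2 -0.001 0.001 0.036 0 0 0")

```text
time_s: 12.53
position: [0.5178, 0.0141, 0.199]
tcp_rot: [[-1.0, 0.0, 0.0], [0.0, 1.0, -0.0], [-0.0, -0.0, -1.0]]
force: [-0.7, 0.2, -0.7]
opening: 0.278
grasp_force: 30.0
```

Run:
```python
from ed import *
np.set_printoptions(precision=2,suppress=True)
for i in range(3): s=bot.read_state();print(np.round(s["position"],4),np.round(s["force"],2));capture("wrist")
for c in("scene","side"):
    p=capture(c)
    print(c,"plug\n",run(p,(.517,.014),np.arange(.134,.164,.003),.009,2.5).T)
    print("sleeve\n",run(p,(.517,.014),np.arange(.08,.11,.003),.019).T)
```

```text
[0.52 0.01 0.2 ] [-0.73  0.17 -0.72]
[0.52 0.01 0.2 ] [ 0.41 -0.31 -1.84]
[0.52 0.01 0.2 ] [-0.46  0.66 -1.68]
scene plug
 [[ 2.06  1.24  1.35  1.46  1.57  1.71  1.81  1.39  1.61 -0.56]
 [15.65 16.63 17.31 17.51 17.58 17.68 17.6  18.32 18.98 26.5 ]]
sleeve
 [[ 1.89  1.63  1.45  1.46  1.17  1.21  1.36  1.37  1.21  1.4 ]
 [39.71 38.64 38.14 38.07 38.87 39.17 38.9  38.8  39.29 38.49]]
side plug
 [[-0.53 -0.52 -1.09 -0.33 -0.27 -0.59 -1.22 -1.33 -1.21 -1.04]
 [17.41 16.36 14.04 16.73 17.45 17.96 16.98 17.04 17.1  16.94]]
sleeve
 [[-0.71 -0.83 -0.82 -0.76 -0.63  1.77  3.34 -0.68 -0.58 -0.8 ]
 [37.62 37.34 37.3  37.22 37.38 42.42 45.42 37.05 37.65 38.45]]
```

Emit:
jog_arm(rows="0.2 0 0 0.002 0 0 0;0.2 0 0 0.004 0 0 0;0.2 0 0 0.006 0 0 0;0.2 0 0 0.008 0 0 0;0.2 0 0 0.008 0 0 0;0.2 0 0 0.008 0 0 0")

```text
time_s: 13.28
position: [0.5175, 0.0141, 0.1947]
tcp_rot: [[-1.0, 0.0, -0.0], [0.0, 1.0, 0.0], [0.0, 0.0, -1.0]]
force: [0.3, -0.4, -0.9]
opening: 0.278
grasp_force: 30.0
```

Emit:
jog_arm(rows="0.2 0 0 0.0015 0 0 0;0.2 0 0 0.0015 0 0 0;0.2 0 0 0.0015 0 0 0")

```text
time_s: 13.53
position: [0.5176, 0.0141, 0.194]
tcp_rot: [[-1.0, 0.0, -0.0], [0.0, 1.0, 0.0], [0.0, 0.0, -1.0]]
force: [0.6, -1.1, -0.8]
opening: 0.27
grasp_force: 30.0
```

Emit:
jog_arm(rows="0.2 0 0 0.0015 0 0 0;0.2 0 0 0.0015 0 0 0;0.2 0 0 0.0015 0 0 0")

```text
time_s: 13.78
position: [0.5176, 0.0141, 0.1933]
tcp_rot: [[-1.0, 0.0, -0.0], [0.0, 1.0, 0.0], [0.0, 0.0, -1.0]]
force: [0.6, -0.2, -1.4]
opening: 0.276
grasp_force: 30.0
```

Emit:
jog_arm(rows="0.2 0 0 0.001 0 0 0;0.2 0 0 0.002 0 0 0;0.2 0 0 0.002 0 0 0;0.2 0 0 0.002 0 0 0")

```text
time_s: 14.12
position: [0.5176, 0.0141, 0.1923]
tcp_rot: [[-1.0, 0.0, -0.0], [0.0, 1.0, 0.0], [0.0, 0.0, -1.0]]
force: [-0.1, -0.7, -1.4]
opening: 0.278
grasp_force: 30.0
```

Emit:
jog_arm(rows="0.2 0 0 0.001 0 0 0;0.2 0 0 0.002 0 0 0;0.2 0 0 0.002 0 0 0;0.2 0 0 0.002 0 0 0")

```text
time_s: 14.45
position: [0.5176, 0.0141, 0.1913]
tcp_rot: [[-1.0, 0.0, -0.0], [0.0, 1.0, 0.0], [0.0, 0.0, -1.0]]
force: [-0.3, 0.6, -0.8]
opening: 0.276
grasp_force: 30.0
```

Emit:
jog_arm(rows="0.2 0 0 0.001 0 0 0;0.2 0 0 0.002 0 0 0;0.2 0 0 0.003 0 0 0;0.2 0 0 0.003 0 0 0;0.2 0 0 0.003 0 0 0")

```text
time_s: 14.87
position: [0.5176, 0.0141, 0.1897]
tcp_rot: [[-1.0, 0.0, -0.0], [0.0, 1.0, 0.0], [0.0, 0.0, -1.0]]
force: [-1.0, -0.5, -2.2]
opening: 0.274
grasp_force: 30.0
```

Emit:
jog_arm(rows="0.2 0 0 0.002 0 0 0;0.2 0 0 0.004 0 0 0;0.2 0 0 0.006 0 0 0;0.2 0 0 0.006 0 0 0;0.2 0 0 0.006 0 0 0")

```text
time_s: 15.28
position: [0.5175, 0.0141, 0.1867]
tcp_rot: [[-1.0, 0.0, -0.0], [0.0, 1.0, 0.0], [0.0, 0.0, -1.0]]
force: [-0.1, -0.2, -2.4]
opening: 0.276
grasp_force: 30.0
```

Emit:
jog_arm(rows="0.2 0 0 0.002 0 0 0;0.2 0 0 0.004 0 0 0;0.2 0 0 0.006 0 0 0;0.2 0 0 0.006 0 0 0;0.2 0 0 0.006 0 0 0")

```text
time_s: 15.7
position: [0.5176, 0.0141, 0.1837]
tcp_rot: [[-1.0, 0.0, -0.0], [0.0, 1.0, 0.0], [0.0, 0.0, -1.0]]
force: [-0.4, -0.6, -0.7]
opening: 0.278
grasp_force: 30.0
```

Emit:
jog_arm(rows="0.2 0 0 0.002 0 0 0;0.2 0 0 0.004 0 0 0;0.2 0 0 0.006 0 0 0;0.2 0 0 0.006 0 0 0;0.2 0 0 0.006 0 0 0")

```text
time_s: 16.12
position: [0.5177, 0.0141, 0.1808]
tcp_rot: [[-1.0, 0.0, 0.0], [0.0, 1.0, -0.0], [-0.0, -0.0, -1.0]]
force: [-0.7, 0.7, 0.4]
opening: 0.272
grasp_force: 30.0
```

Run:
```python
from ed import *
T=[]
for c in("scene","side"):
    p=capture(c)
    X=p["R"]@np.array([.517,.014,.13])+p["t"];u=int(p["fx"]*X[0]/X[2]+p["cx"]);v=int(p["fy"]*X[1]/X[2]+p["cy"])
    T.append(cv2.resize(p["pixels"][v-50:v+50,u-33:u+33,::-1],(396,600),interpolation=cv2.INTER_CUBIC))
cv2.imwrite('pics/c5.png',np.hstack(T))
```

```text
(no output)
```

View pics/c5.png

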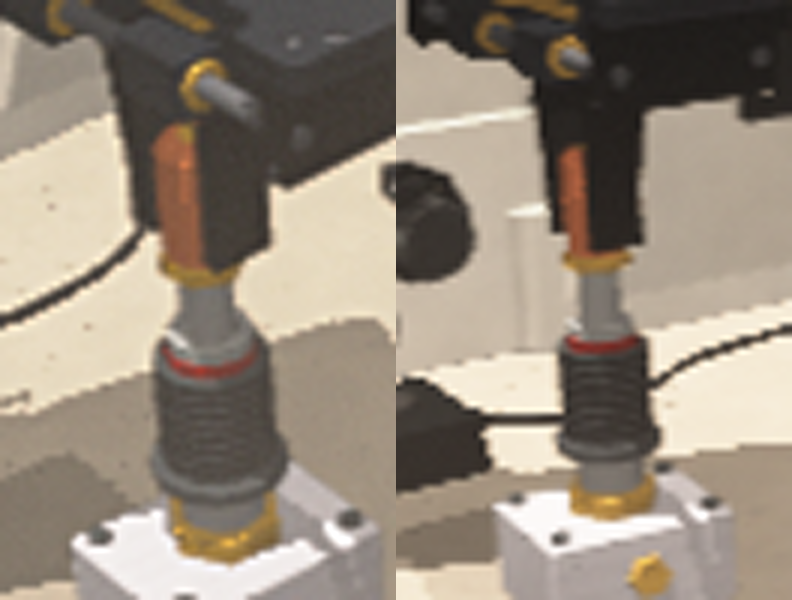

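Plug is well inside the bore (around 15 mm), red band still showing. Continue gently.

Emit:
jog_arm(rows="0.2 0 0 0.002 0 0 0;0.2 0 0 0.004 0 0 0;0.2 0 0 0.006 0 0 0;0.2 0 0 0.008 0 0 0;0.2 0 0 0.01 0 0 0;0.2 0 0 0.01 0 0 0;0.2 0 0 0.01 0 0 0")

```text
time_s: 16.8
position: [0.5178, 0.014, 0.1757]
tcp_rot: [[-1.0, 0.0, 0.0], [0.0, 1.0, -0.0], [-0.0, -0.0, -1.0]]
force: [0.4, -0.6, 0.6]
opening: 0.275
grasp_force: 30.0
```

```bash
cat > red.py <<'E'
from h import *
s=bot.read_state();print("t",s["time_s"],"z",round(s["position"][2],4),"F",np.round(s["force"],1))
for c in("scene","side"):
    p=capture(c);X=p["R"]@np.array([.517,.014,.12])+p["t"];u=int(p["fx"]*X[0]/X[2]+p["cx"]);v=int(p["fy"]*X[1]/X[2]+p["cy"])
    a=p["pixels"][v-12:v+13,u-12:u+13].astype(int);print(c,((a[...,0]>90)&(a[...,0]>2*a[...,1])&(a[...,0]>2*a[...,2])).sum())
E
python3 red.py
```

```text
t 16.8 z 0.1757 F [ 0.4 -0.6  0.6]
scene 5
side 17
```

Emit:
jog_arm(rows="0.2 0 0 0.001 0 0 0;0.2 0 0 0.002 0 0 0;0.2 0 0 0.002 0 0 0;0.2 0 0 0.002 0 0 0")

```text
time_s: 17.23
position: [0.5177, 0.014, 0.1748]
tcp_rot: [[-1.0, 0.0, 0.0], [0.0, 1.0, -0.0], [-0.0, -0.0, -1.0]]
force: [0.8, 0.1, 2.3]
opening: 0.275
grasp_force: 30.0
```

```bash
python3 red.py
```

```text
t 17.2333 z 0.1748 F [0.8 0.1 2.3]
scene 5
side 17
```

Emit:
jog_arm(rows="0.2 0 0 0.001 0 0 0;0.2 0 0 0.002 0 0 0;0.2 0 0 0.002 0 0 0;0.2 0 0 0.002 0 0 0")

```text
time_s: 17.67
position: [0.5177, 0.0141, 0.1738]
tcp_rot: [[-1.0, 0.0, 0.0], [0.0, 1.0, -0.0], [-0.0, -0.0, -1.0]]
force: [0.5, 0.4, 1.8]
opening: 0.278
grasp_force: 30.0
```

```bash
python3 red.py
```

```text
t 17.6667 z 0.1738 F [0.5 0.4 1.8]
scene 6
side 16
```

Emit:
jog_arm(rows="0.2 0 0 0.001 0 0 0;0.2 0 0 0.002 0 0 0;0.2 0 0 0.002 0 0 0;0.2 0 0 0.002 0 0 0")

```text
time_s: 18.1
position: [0.5177, 0.0141, 0.1728]
tcp_rot: [[-1.0, 0.0, 0.0], [0.0, 1.0, -0.0], [-0.0, -0.0, -1.0]]
force: [0.7, -0.7, 2.3]
opening: 0.279
grasp_force: 30.0
```

```bash
python3 red.py
```

```text
t 18.1 z 0.1728 F [ 0.7 -0.7  2.3]
scene 4
side 14
```

Emit:
jog_arm(rows="0.2 0 0 0.001 0 0 0;0.2 0 0 0.002 0 0 0;0.2 0 0 0.002 0 0 0;0.2 0 0 0.002 0 0 0")

```text
time_s: 18.53
position: [0.5176, 0.0141, 0.1717]
tcp_rot: [[-1.0, 0.0, 0.0], [0.0, 1.0, -0.0], [-0.0, -0.0, -1.0]]
force: [1.2, -0.4, 2.3]
opening: 0.276
grasp_force: 30.0
```

```bash
python3 red.py
```

```text
t 18.5333 z 0.1717 F [ 1.2 -0.4  2.3]
scene 4
side 13
```

Emit:
jog_arm(rows="0.2 0 0 0.001 0 0 0;0.2 0 0 0.002 0 0 0;0.2 0 0 0.002 0 0 0;0.2 0 0 0.002 0 0 0")

```text
time_s: 18.97
position: [0.5173, 0.0141, 0.1706]
tcp_rot: [[-1.0, 0.0, -0.001], [0.0, 1.0, 0.0], [0.001, 0.0, -1.0]]
force: [0.4, -0.2, 1.2]
opening: 0.279
grasp_force: 30.0
```

```bash
python3 red.py
```

```text
t 18.9667 z 0.1706 F [ 0.4 -0.2  1.2]
scene 0
side 0
```

The red band vanished in both views at once: the sleeve sprang forward. Release and back off upward.

Emit:
jog_arm(rows="0.6 0 0 0 0 0 0;0.8 0 0 0 0 0 0;0.8 0 0 0 0 0 0;0.8 0 0 0 0 0 0;0.8 0 0 0 0 0 0;0.8 0 0 0 0 0 0;0.8 0 0 -0.04 0 0 0;0.8 0 0 -0.1 0 0 0;0.8 0 0 -0.16 0 0 0;0.8 0 0 -0.22 0 0 0;0.8 0 0 -0.22 0 0 0;0.8 0 0 -0.22 0 0 0;0.8 0 0 -0.22 0 0 0")

```text
time_s: 20.15
position: [0.5169, 0.0142, 0.2803]
tcp_rot: [[-1.0, 0.0, -0.001], [0.0, 1.0, 0.0], [0.001, 0.0, -1.0]]
force: [0.1, 0.0, -0.5]
opening: 0.797
grasp_force: 0.0
```

```bash
python3 red.py
python3 - <<'E'
from ed import *
T=[]
for c in("scene","side"):
    p=capture(c)
    X=p["R"]@np.array([.517,.014,.13])+p["t"];u=int(p["fx"]*X[0]/X[2]+p["cx"]);v=int(p["fy"]*X[1]/X[2]+p["cy"])
    print(c,[(np.round(q["point"],4),q["conf"]) for q in spot_point("silencer",p)[:1]])
    T.append(cv2.resize(p["pixels"][v-50:v+50,u-33:u+33,::-1],(396,600),interpolation=cv2.INTER_CUBIC))
cv2.imwrite('pics/c6.png',np.hstack(T))
E
```

```text
t 20.15 z 0.2803 F [ 0.1  0.  -0.5]
scene 0
side 0
scene [(array([0.5191, 0.0106, 0.101 ]), 0.87)]
side [(array([0.5235, 0.0147, 0.0977]), 0.57)]
```

View pics/c6.png

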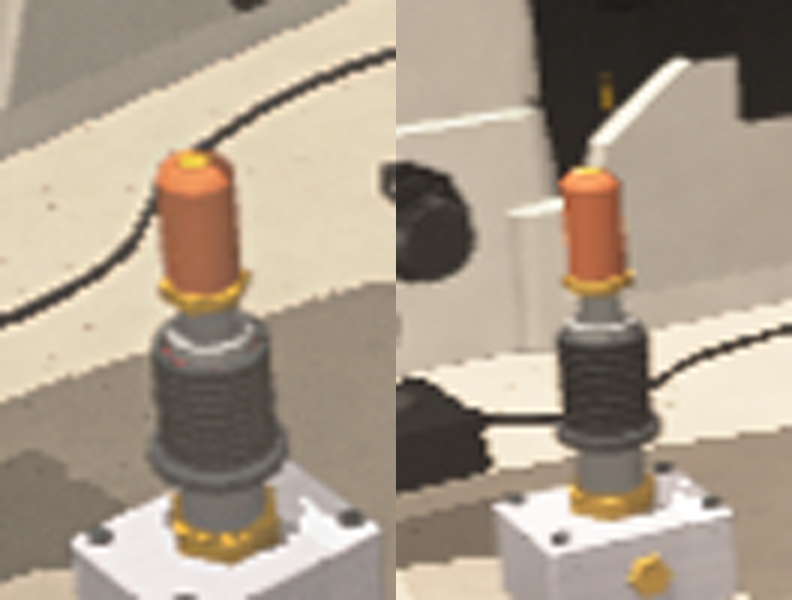

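The sleeve is forward again (the gap below the collar is larger and the band is gone). The silencer stands upright and locked, and the gripper is clear.

```bash
python3 -c "
from rig import bot
print(bot.hand_in())"
```

```text
the job is handed in; nothing more can be done
None
```

The silencer is locked in the coupler: the sleeve caught back when drawn down, then sprang forward once the plug was about 25 mm in. The job was handed in at about 20 s with the gripper clear.

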